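Fit the tea infuser into the teapot

TASK

Get the teapot ready for loose tea: take off its lid and stand it, knob up, on the round cork mat, and lift the steel infuser basket up and off its hook and seat it fully home in the teapot's mouth, with its flange flat on the rim. Set both down gently rather than letting them drop, leave the teapot standing where it is, and do not disturb the tea tin, the mug or the honey jar.

Things in the scene. Friction and masses are not known exactly. Their poses are not given: they have to be found in the camera images.
- stand: Drying stand, fixed: wooden base board 190 x 110 x 10 mm, thin brass column, brass hook bar 8 mm thick. Origin on the counter straight below the hook's notch, z up. The hook points along the stand's own -x and ends in an upturned tip 28 mm out from the notch, its top 195 mm above the counter; the column (185 mm high) is 95 mm from the notch on the +x side.
- hook_notch (a point): Where the infuser's arched handle rests in the hook, 180 mm above the counter (underside of the hook bar: 167 mm). The handle must rise 25 to 45 mm from here to clear the tip without the flange (70 mm below the top of the arch) meeting the bar from below, then go out along the stand's -x.
- infuser: Loose steel tea infuser, 0.18 kg, 200 mm tall, hanging by its arched handle. Origin: centre of the basket's underside, z up. Basket 58 mm across below, 70 mm above; flange 96 mm across at 76 to 80 mm; arch 80 mm wide of 6 mm bar, its level top (at 150 mm) along the infuser's y; on it a dark wooden knob. Hangs 30 mm above the counter; seated, its origin is 39 mm above the pot's.
- infuser_knob (a point): Centre of the infuser's knob, a square wooden block 26 x 26 mm and 32 mm tall, faces along the infuser's x and y (168 to 200 mm above the basket's underside, this point at 184 mm). It stands on a thin stem, so that fingers gripping it from above stay over the hook bar.
- pot: Loose blue ceramic teapot, about 0.7 kg, 115 mm high without lid, body 140 mm across at most; spout along its +x to 124 mm, loop handle along its -x to 118 mm. Origin: centre of its underside; z up.
- pot_mouth (a point): Centre of the teapot's open mouth at the height of its rim, 115 mm above the counter: opening 78 mm across, rim 6 mm thick.
- lid: Loose teapot lid, 0.16 kg. Origin: centre of its underside, z towards the knob. Plug 70 mm across, 12 mm deep; above it a disc 92 mm across (12 to 18 mm); above that a stem and a pale wooden knob, an upright cylinder 26 mm across (24 to 48 mm). Starts on the pot, origin 103 mm above the counter; on the mat it stands on its plug.
- lid_knob (a point): Centre of the lid's knob, 36 mm above the plug's underside.
- mat: Round cork mat, fixed, 130 mm across, 8 mm thick. Origin: centre of its underside, on the counter.
- tea_tin: Bystander: tea tin, 72 mm across, 120 mm tall, loose. Origin: centre of its underside.
- mug: Bystander: white mug, 80 mm across, 95 mm tall, loose. Origin: centre of its underside.
- honey_jar: Bystander: amber honey jar, 70 mm across, 90 mm tall, loose. Origin: centre of its underside.

How it is judged:
By the outcome, as a careful person would: the job done as asked, in the order asked, and still so for the second after the job is handed in, with the robot touching nothing.
It also fails if it takes over 69 s, if anything falls off the work surface, if the arm or the gripper's body presses on something with over 40 N, if the wrist force passes 120 N, or if a joint passes its speed limit or range.

ROBOT

A 7-joint arm with a two-finger parallel gripper is mounted at the origin on the work surface. World frame = base frame: x ahead of the robot, y to its left, z up, the work surface at z = 0. Lengths are in m, angles in rad, forces in N, time in s.
With the tool pointing down it reaches from about 0.4 to 0.85 m from the base axis. Payload 10.4 kg.
Tool frame: the origin (TCP) lies at the very end of the fingers, on their centre line; the grasp point (between the pads) lies 19 mm behind it; z points along the fingers, y is the line along which they close (so a half turn about z gives the same grasp; the last joint's range is limited). The gripper opens to 87 mm and grips with 3 to 60 N. Pads are 19 mm wide; open, the fingers measure 117 mm over their backs; the gripper's body (75 mm by 190 mm) begins 51 mm behind the grasp point.
Start: joints at [1.201, 0.332, -0.065, 1.46, 0.022, 1.35, -0.088], TCP at [0.212, -0.588, 0.223] pointing down, gripper open.
Joint ranges: [-2.6, 2.6], [-0.5, 2.12], [-1.47, 1.34], [0.16, 2.42], [-1.27, 4.41], [0.06, 2.06], [-2.6, 2.6]. Speed limits (rad/s): [2.22, 2.22, 2.79, 2.79, 3.14, 3.14, 3.14].

INTERFACE

Orientations are given as a unit quaternion [x, y, z, w].
In Python, from bench import read_state, cams, workorder gives the robot as it stands.
- The arm moves only by the shell command python3 -m crank 'ROWS' [FORCE]. ROWS is text: rows parted by semicolons, each of 5 numbers parted by spaces: the shift along the tool's x, y, z scaled (see below), then the turn about the tool's z scaled (see below), then the opening, from -1 (shut) to 1 (fully open). In form: dx dy dz yaw jaw; .... A call has 1 to 10 rows; each row shifts and turns the commanded pose from where the row before left it, along the tool's axes as they then stand; what a row does not reach is not made up. The controller multiplies each number of a shift by 200 mm and each number of a turn by 90 degrees. A row lasts 1/10 s, in which the tool goes at most 50 mm and 8.59 degrees, less where a joint would pass 70% of its speed; a pose out of reach is approached as far as the arm can. A call with a number of a shift or a turn outside -1 to 1 is refused whole. A call with a gripper value outside its range is refused whole. The fingers move at their own pace and stop on an object; FORCE is the grip in N (left out, the last holds). Time passes only in rows, so rows that do not move let the fingers close. It gives the time, the measured TCP pose, the force, the opening and the grip force at its end, in the units of the state.
- read_state(): the state, without advancing time (a new reading comes with each control period).
- cams.camera(name): name is "scene" or "side" or "wrist"; returns a dict with "img" (420x560x3 uint8, blue, green, red), "K" (3x3 intrinsics, pixels), "xyz" and "attitude" of the camera in the world; the wrist camera has in their place "mount" (4x4, takes a point from camera to tool coordinates, whose origin is the TCP and whose axes are the flange's). Camera axes: x right, y down, z forward; pixel columns grow to the right and rows downward; lengths in m; the calibration is good to about 2 mm. A picture is of the moment at which its call begins: read the wrist's pose just before it. There is no depth.
- workorder.close_job(): hands the job in; it is judged then, once.
The state is a dict: "time": time; "joint_positions": joint angles; "joint_vel": joint speeds; "joint_torque": joint torques, N m; "ee_pos": TCP position; "eef_rot": TCP orientation; "ft_force": force on the tool from outside, world axes, zero at the start; "torque": the same for the moment, N m; "width": finger opening in m; "grip_force": force on a finger pad.
Only numpy, scipy, OpenCV 4.12 (cv2) and the standard library are available. Lean on these libraries where they do the work, as an engineer would, in place of code of your own. Each camera call takes 0.05 s, during which the arm holds its last target. There are 200 camera calls.

## Working session

There is one attempt and no reset: what is moved stays moved. The work goes in short steps, Python scripts to look and compute and a shell command to move; the robot and the scene stay as the last step left them, time stands still between calls to the robot, and variables do not carry over. Pictures are saved under pics/ and viewed, at most 13 in all, crops included, and the job is handed in when it is done.

```bash
mkdir -p pics; ls; python3 - <<'E'
from bench import read_state,cams
import cv2,numpy as np
s=read_state();print({k:np.round(v,3).tolist() for k,v in s.items()})
for n in("scene","side"):
    c=cams.camera(n);cv2.imwrite(f"pics/{n}0.png",c["img"]);print(n,c["K"],c["xyz"],c["attitude"])
c=cams.camera("wrist");print(c["mount"],c["K"])
E
```

```text
pics
{'time': 0.0, 'joint_positions': [1.201, 0.333, -0.065, 1.461, 0.022, 1.35, -0.088], 'joint_vel': [0.001, -0.0, -0.001, 0.001, 0.001, -0.001, -0.002], 'joint_torque': [0.001, -62.325, 0.025, -38.99, -0.061, 0.04, 0.0], 'ee_pos': [0.212, -0.587, 0.222], 'eef_rot': [0.985, 0.173, -0.0, -0.001], 'ft_force': [0.57, -0.199, 0.301], 'torque': [0.013, 0.007, 0.009], 'grip_force': 0.0, 'width': 0.087}
scene [[469.79161506   0.         280.37268404]
 [  0.         469.79161506 222.90527613]
 [  0.           0.           1.        ]] [ 1.47249655 -0.23418178  0.7624634 ] [ 0.67512871  0.57185527 -0.29660264 -0.35945743]
side [[455.47736405   0.         284.70706503]
 [  0.         455.47736405 215.26541581]
 [  0.           0.           1.        ]] [0.08630043 0.53637821 0.80370017] [-0.30732226  0.85164742 -0.39798444  0.14784481]
[[ 1.10704944e-03 -9.56594358e-01 -2.91420672e-01  8.05957795e-02]
 [ 9.99999114e-01  8.43506974e-04  1.02996964e-03  6.17169431e-04]
 [-7.39447776e-04 -2.91421554e-01  9.56594444e-01 -1.63963764e-01]
 [ 0.00000000e+00  0.00000000e+00  0.00000000e+00  1.00000000e+00]] [[300.70445756   0.         278.75107873]
 [  0.         300.70445756 208.43134543]
 [  0.           0.           1.        ]]
```

View pics/scene0.png

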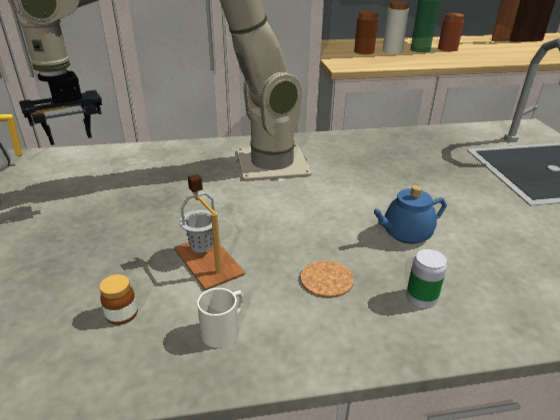

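View pics/side0.png

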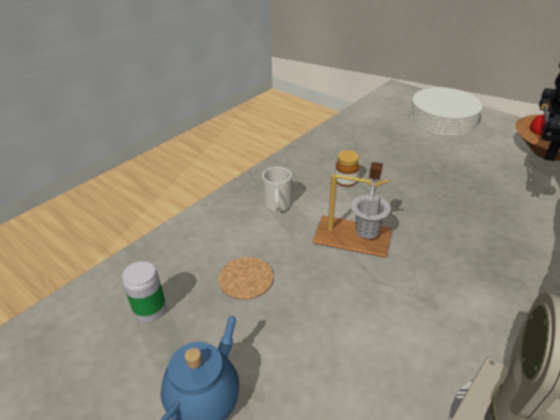

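The scene picture shows the lid knob at (416,191), the infuser knob at (195,183) and the mat at (327,278). In the side picture they are at (193,358), (376,171) and (246,277). I'll make one enlarged montage to get sharper pixel positions.

```bash
cat > h.py <<'E'
import numpy as np,cv2
from scipy.spatial.transform import Rotation as R
from bench import read_state,cams
def P(n,c=None,s=None):
    "returns 3x4 projection"
    c=c or cams.camera(n)
    if n=="wrist":
        s=s or read_state();T=np.eye(4);T[:3,:3]=R.from_quat(s["eef_rot"]).as_matrix();T[:3,3]=s["ee_pos"]
        T=T@np.array(c["mount"])
    else:
        T=np.eye(4);T[:3,:3]=R.from_quat(c["attitude"]).as_matrix();T[:3,3]=c["xyz"]
    return np.array(c["K"])@np.linalg.inv(T)[:3]
def tri(Ps,uv):
    X=cv2.triangulatePoints(Ps[0],Ps[1],np.float64(uv[0]),np.float64(uv[1]))[:,0];X=X[:3]/X[3]
    e=[np.linalg.norm(proj(p,X)-u) for p,u in zip(Ps,uv)]
    return X.round(4),np.round(e,1)
def proj(p,X):
    q=p@np.append(X,1);return q[:2]/q[2]
def onplane(p,uv,z):
    A=p[:,:2];H=np.c_[A,p[:,2]*z+p[:,3]];q=np.linalg.solve(H,[*uv,1]);return (q[:2]/q[2]).round(4)
E
python3 - <<'E'
from h import *
a=cv2.imread("pics/scene0.png");b=cv2.imread("pics/side0.png")
z=lambda i,u,v:cv2.resize(i[v:v+75,u:u+100],None,fx=4,fy=4,interpolation=cv2.INTER_CUBIC)
m=np.vstack([np.hstack([z(a,165,170),z(a,360,175)]),np.hstack([z(b,310,155),z(b,150,315)])]);cv2.imwrite("pics/m0.png",m)
p,q=P("scene"),P("side")
for n,u,v in [("lidknob",(416,191),(193,358)),("infknob",(195,183),(376,171)),("mat",(327,278),(246,277)),("coltop",(217,213),(333,176))]:print(n,tri([p,q],[u,v]))
# mat centroid by colour
for n,i,pp in(("scene",a,p),("side",b,q)):
    r=(slice(255,300),slice(295,360)) if n=="scene" else (slice(250,305),slice(210,285))
    hsv=cv2.cvtColor(i[r],cv2.COLOR_BGR2HSV);mk=(hsv[...,1]>110)&(hsv[...,0]<20);y,x=np.nonzero(mk)
    c=(x.mean()+r[1].start,y.mean()+r[0].start);print(n,c,onplane(pp,c,.008))
E
```

```text
lidknob (array([0.4836, 0.3058, 0.1364]), array([0.2, 0.4]))
infknob (array([ 0.4861, -0.2625,  0.2111]), array([0., 0.]))
mat (array([0.6333, 0.0343, 0.0017]), array([0.2, 0.2]))
coltop (array([ 0.5749, -0.2191,  0.1805]), array([0.6, 0.6]))
scene (np.float64(326.45942320590206), np.float64(278.61234071093224)) [0.6425 0.0306]
side (np.float64(245.60340775558166), np.float64(277.8936545240893)) [0.6276 0.0405]
```

View pics/m0.png

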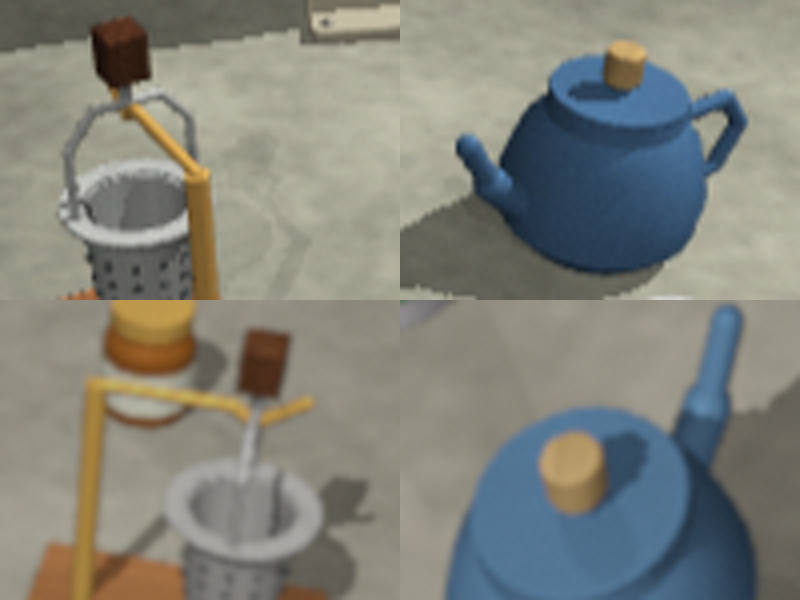

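Refined pixels: the infuser knob is at scene (195.2,183.2) and side (376,170.8). The lid knob is at scene (416.5,191.5) and side (193.2,358). The column top is at (215,213.7) and (333.7,175.5). The bar runs from the knob towards the column, at about 26° in the world. I'll add a helper for the moves and fly over the infuser for a close view.

```bash
cat >> h.py <<'E'
def to(x,y,z,yaw=None,tool=True):
    s=read_state();r=R.from_quat(s["eef_rot"]);M=r.as_matrix();psi=np.degrees(np.arctan2(M[1,0],M[0,0]))
    d=r.inv().apply(np.array([x,y,z])-s["ee_pos"])
    print("t",round(s["time"],2),"pos",np.round(s["ee_pos"],4),"psi",round(psi,1),"w",round(s["width"],4),"g",round(s["grip_force"],1),"F",np.round(s["ft_force"],1),"q7",round(s["joint_positions"][6],2))
    print("shift units",(d/.2).round(3),"turn units",None if yaw is None else round((psi-yaw)/90,3), "tilt",M[:,2].round(4))
E
python3 - <<'E'
from h import *
p,q=P("scene"),P("side")
for n,u,v in [("lidknob",(416.5,191.5),(193.2,358)),("infknob",(195.2,183.2),(376,170.8)),("coltop",(215,213.7),(333.7,175.5)),("spout",(376.5,210.5),(231.5,319)),("hooktip",(193,193.5),(387.5,180))]:print(n,tri([p,q],[u,v]))
for n,u,v,z in [("tin",(429,258),(142,271),.12),("mug",(221,302),(277.5,175),.095),("honey",(116,284),(348,157),.09)]:print(n,onplane(p,u,z),onplane(q,v,z))
to(.49,-.26,.36,26)
E
```

```text
lidknob (array([0.4844, 0.3061, 0.1356]), array([0.1, 0.2]))
infknob (array([ 0.4865, -0.2624,  0.2112]), array([0.2, 0.3]))
coltop (array([ 0.5756, -0.2236,  0.1794]), array([0.5, 0.5]))
spout (array([0.5105, 0.192 , 0.1038]), array([0.3, 0.4]))
hooktip (array([ 0.4666, -0.2761,  0.1792]), array([3.7, 4.1]))
tin [0.7351 0.2306] [0.7288 0.2319]
mug [ 0.7737 -0.2277] [ 0.7616 -0.2333]
honey [ 0.679  -0.4429] [ 0.6678 -0.4369]
t 0.35 pos [ 0.2124 -0.5877  0.2224] psi 19.9 w 0.087 g 0.0 F [-0.3 -0.6 -0.4] q7 -0.09
shift units [ 1.862 -1.069 -0.688] turn units -0.068 tilt [-1.e-04  2.e-04 -1.e+00]
```

```bash
python3 -m crank '0 0 -0.23 -0.03 1; 0 0 -0.23 -0.04 1; 0.1 -0.06 -0.2 0 1; 0.2 -0.115 -0.02 0 1; 0.2 -0.115 0 0 1; 0.2 -0.115 0 0 1; 0.2 -0.115 0 0 1; 0.2 -0.115 0 0 1; 0.2 -0.115 0 0 1; 0.2 -0.115 0 0 1' | tail -c 600;  python3 -m crank '0.2 -0.115 0 0 1; 0.16 -0.095 0 0 1; 0 0 0 0 1; 0 0 0 0 1'|tail -c 600
python3 - <<'E'
from h import *
to(.49,-.26,.36,26)
s=read_state();c=cams.camera("wrist");cv2.imwrite("pics/w1.png",c["img"]);np.save("w1.npy",P("wrist",c,s));p=P("wrist",c,s)
print(proj(p,[.4865,-.2624,.214]),proj(p,[.5756,-.2236,.185]))
E
```

```text
time: 1.35
ee_pos: [0.4061, -0.2985, 0.3588]
eef_rot: [0.974, 0.226, 0.0, 0.0]
ft_force: [-0.8, -1.4, -0.2]
width: 0.0866
grip_force: 0.0
time: 1.75
ee_pos: [0.4516, -0.2304, 0.3586]
eef_rot: [0.974, 0.227, -0.0, 0.0]
ft_force: [-0.0, -0.7, 0.3]
width: 0.0868
grip_force: 0.0
t 1.75 pos [ 0.4516 -0.2304  0.3586] psi 26.3 w 0.0868 g 0.0 F [-0.  -0.7  0.3] q7 -0.75
shift units [ 0.107  0.218 -0.007] turn units 0.003 tilt [-1.e-04 -4.e-04 -1.e+00]
[320.10498596 180.36413283] [324.70319256  83.01457309]
```

View pics/w1.png

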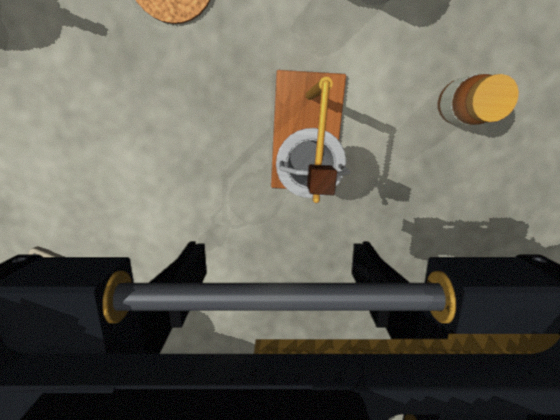

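The wrist view shows the infuser knob at (322,179), the column top at (325,82) and the hook tip at (316,200). All agree with the triangulation. Next comes the lid, flying over at z 0.36.

```bash
python3 - <<'E'
from h import *
p=np.load("w1.npy");q=P("scene")
a=onplane(p,(325,82),.184);b=onplane(p,(316,200),.193);print(a,b,np.degrees(np.arctan2(*(a-b)[::-1])),"notch from col/tip",a+(b-a)*95/123)
print("knob",tri([p,q],[(322,179),(195.2,183.2)]),onplane(p,(322,179),.214))
i=cv2.imread("pics/w1.png")[155:205,300:345];h=cv2.cvtColor(i,cv2.COLOR_BGR2HSV);m=((i.max(2)<95)&(h[...,1]>120)).astype(np.uint8)
n,l,st,ce=cv2.connectedComponentsWithStats(m);k=1+st[1:,4].argmax();print(st[k],ce[k]+[300,155],cv2.minAreaRect(cv2.findNonZero((l==k).astype(np.uint8))))
to(.45,.26,.36,26)
E
```

```text
[ 0.5768 -0.2235] [ 0.4619 -0.2737] 23.600596402607113 notch from col/tip [ 0.4880561  -0.26227236]
knob (array([ 0.4886, -0.2625,  0.212 ]), array([1.3, 0.2])) [ 0.4886 -0.2635]
[  8  10  29  29 716] [321.30726257 179.26955307] ((21.38414764404297, 24.542686462402344), (27.387022018432617, 28.601768493652344), 6.34019136428833)
t 1.85 pos [ 0.4508 -0.232   0.3585] psi 26.1 w 0.0869 g 0.0 F [ 0.2  0.4 -0.3] q7 -0.75
shift units [ 1.077 -2.212 -0.009] turn units 0.001 tilt [-3.e-04 -4.e-04 -1.e+00]
```

```bash
python3 -m crank '0.08 -0.2 0 0 1; 0.1 -0.2 0 0 1; 0.1 -0.2 0 0 1; 0.1 -0.2 0 0 1; 0.1 -0.2 0 0 1; 0.1 -0.2 0 0 1; 0.1 -0.2 0 0 1; 0.1 -0.2 0 0 1; 0.1 -0.2 0 0 1; 0 0 0 0 1'|head -c 120
python3 - <<'E'
from h import *
to(.47,.28,.30,60)
E
```

```text
time: 2.85
ee_pos: [0.4496, 0.1747, 0.3588]
eef_rot: [0.973, 0.229, 0.0, -0.001]
ft_force: [-0.0, -0.8, 0.2]
width: 0.08t 2.85 pos [0.4496 0.1747 0.3588] psi 26.5 w 0.0868 g 0.0 F [-0.  -0.8  0.2] q7 -1.57
shift units [ 0.326 -0.425  0.295] turn units -0.372 tilt [ 3.0e-04  1.9e-03 -1.0e+00]
```

```bash
python3 -m crank '0 -0.1 0 -0.09 1; 0 -0.1 0 -0.09 1; 0.08 -0.12 0.06 -0.09 1; 0.1 -0.1 0.08 -0.09 1; 0.1 -0.02 0.08 0 1; 0.08 0 0.07 0 1; 0 0 0 0 1; 0 0 0 0 1'|head -c 60
python3 - <<'E'
from h import *
to(.484,.306,.26,60)
s=read_state();c=cams.camera("wrist");cv2.imwrite("pics/w2.png",c["img"]);p=P("wrist",c,s);np.save("w2.npy",p)
print(proj(p,[.484,.306,.139]))
E
```

```text
time: 3.65
ee_pos: [0.4394, 0.2927, 0.3004]
eef_rot: [0.873,t 3.65 pos [0.4394 0.2927 0.3004] psi 58.5 w 0.0872 g 0.0 F [-0.7  0.2  0.5] q7 -1.34
shift units [0.173 0.156 0.202] turn units -0.017 tilt [-1.e-03 -3.e-04 -1.e+00]
[306.81128293 160.65237756]
```

View pics/w2.png

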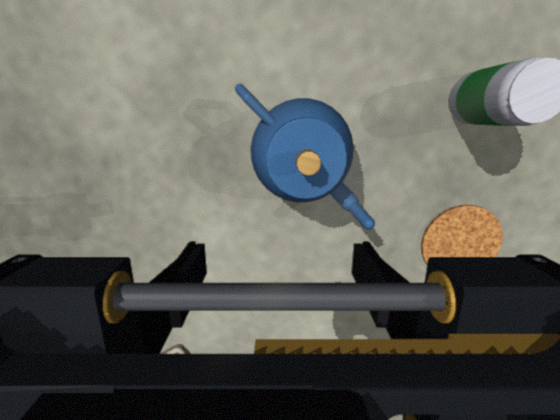

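This shows the lid knob at (309,162) against a predicted (307,161), and the mat centred near (463,241) with its lower edge slightly hidden.

```bash
python3 - <<'E'
from h import *
from scipy.optimize import least_squares as ls
p=np.load("w2.npy");q=P("scene");r=P("side")
print("lid",onplane(p,(309,162),.145),tri([p,q],[(309,162.3),(416.5,191.5)]),tri([p,r],[(309,162.3),(193.2,358)]))
def mat(P_,f,box):
    i=cv2.imread(f)[box[0]:box[1],box[2]:box[3]];h=cv2.cvtColor(i,cv2.COLOR_BGR2HSV)
    m=cv2.morphologyEx(((h[...,1]>110)&(h[...,0]<20)).astype(np.uint8),cv2.MORPH_CLOSE,np.ones((5,5)))
    c=max(cv2.findContours(m,cv2.RETR_EXTERNAL,cv2.CHAIN_APPROX_NONE)[0],key=len)[:,0]+[box[2],box[0]]
    c=c[c[:,1]<250] if "w2" in f else c
    w=np.array([onplane(P_,x,.006) for x in c]);s=ls(lambda v:np.hypot(*(w-v[:2]).T)-v[2],[.63,.03,.065],loss="soft_l1",f_scale=.002);print(f,s.x.round(4))
mat(p,"pics/w2.png",(195,262,412,512));mat(q,"pics/scene0.png",(255,300,292,362));mat(r,"pics/side0.png",(250,305,210,285))
to(.486,.306,.17,59)
E
```

```text
lid [0.4852 0.3046] (array([0.4862, 0.3046, 0.137 ]), array([1.8, 0.3])) (array([0.4857, 0.3041, 0.1327]), array([1.8, 0.5]))
pics/w2.png [0.6344 0.0335 0.0649]
pics/scene0.png [0.6374 0.0318 0.0639]
pics/side0.png [0.6308 0.0371 0.0623]
t 3.8 pos [0.4394 0.2929 0.3014] psi 58.5 w 0.087 g 0.0 F [-0.6 -0.1  0.4] q7 -1.34
shift units [0.177 0.164 0.657] turn units -0.006 tilt [ 1.3e-03 -2.0e-04 -1.0e+00]
```

```bash
python3 -m crank '0.09 0.08 0 0 1; 0.087 0.084 0 0 1; 0 0 0.2 0 1; 0 0 0.2 0 1; 0 0 0.2 0 1; 0 0 0 0 1; 0 0 0 0 1'|head -c 60
python3 - <<'E'
from h import *
to(.4855,.305,.127,59)
E
```

```text
time: 4.5
ee_pos: [0.4858, 0.3067, 0.182]
eef_rot: [0.872, 0t 4.5 pos [0.4858 0.3067 0.182 ] psi 58.5 w 0.0869 g 0.0 F [ 0.   0.  -0.2] q7 -1.43
shift units [-0.008  0.003  0.275] turn units -0.005 tilt [ 6.e-04  1.e-04 -1.e+00]
```

```bash
python3 -m crank '-0.008 0.003 0.14 0 1; 0 0 0.09 0 1; 0 0 0.045 0 1; 0 0 0 0 -0.2; 0 0 0 0 -0.3; 0 0 0 0 -0.5; 0 0 0 0 -0.6; 0 0 0 0 -0.6; 0 0 0 0 -0.6; 0 0 0 0 -0.6' 12
python3 - <<'E'
from h import *
to(.4855,.305,.127,59)
E
```

```text
time: 5.5
ee_pos: [0.485, 0.3053, 0.1256]
eef_rot: [0.872, 0.489, 0.0, 0.0]
ft_force: [-0.1, -1.0, 0.4]
width: 0.039
grip_force: 0.0
t 5.5 pos [0.485  0.3053 0.1256] psi 58.6 w 0.039 g 0.0 F [-0.1 -1.   0.4] q7 -1.46
shift units [-0.     0.003 -0.007] turn units -0.005 tilt [ 1.e-04 -1.e-04 -1.e+00]
```

```bash
python3 -m crank '0 0 0 0 -0.9; 0 0 0 0 -1; 0 0 0 0 -1; 0 0 0 0 -1; 0 0 0 0 -1' 15; python3 -m crank '0 0 -0.03 0 -1; 0 0 -0.07 0 -1; 0 0 -0.1 0 -1; 0 0 -0.15 0 -1; 0 0 0 0 -1'
python3 - <<'E'
from h import *
to(.634,.034,.20,59)
c=cams.camera("scene");cv2.imwrite("pics/s2.png",cv2.resize(c["img"][130:310,290:500],None,fx=3,fy=3))
E
```

```text
time: 6.0
ee_pos: [0.4849, 0.3054, 0.1255]
eef_rot: [0.872, 0.489, -0.0, -0.0]
ft_force: [-0.6, 0.7, -0.9]
width: 0.0251
grip_force: 15.0
time: 6.5
ee_pos: [0.4864, 0.3069, 0.2004]
eef_rot: [0.872, 0.489, 0.003, -0.0]
ft_force: [0.3, 0.4, -1.1]
width: 0.0254
grip_force: 15.0
t 6.5 pos [0.4864 0.3069 0.2004] psi 58.6 w 0.0254 g 15.0 F [ 0.3  0.4 -1.1] q7 -1.42
shift units [-0.78   1.341  0.002] turn units -0.005 tilt [ 0.0055  0.0032 -1.    ]
```

View pics/s2.png

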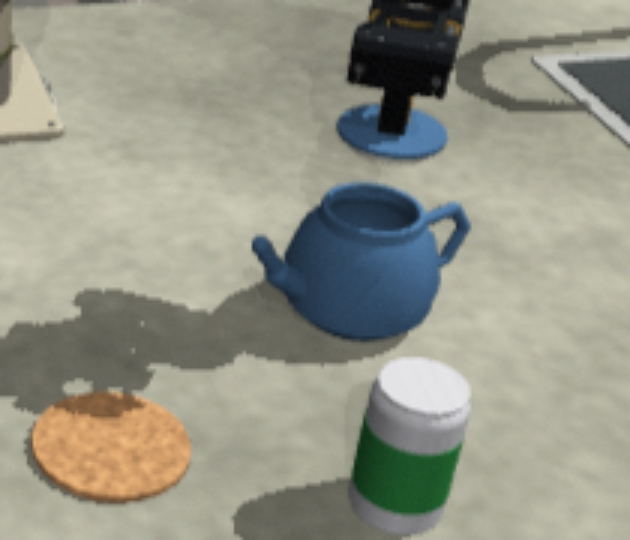

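The lid is held level and clear; the pot is standing open, with its mouth centred near scene pixel (414,200). Moving it over the mat.

```bash
python3 -m crank '-0.05 0.08 0 0 -1; -0.09 0.15 0 0 -1; -0.11 0.19 0 0 -1; -0.11 0.19 0 0 -1; -0.11 0.19 0 0 -1; -0.11 0.19 0 0 -1; -0.1 0.17 0 0 -1; -0.06 0.1 0 0 -1; -0.04 0.08 0 0 -1; 0 0 0 0 -1'
python3 - <<'E'
from h import *
to(.634,.034,.031,59)
E
```

```text
time: 7.55
ee_pos: [0.6331, 0.0297, 0.1947]
eef_rot: [0.873, 0.488, -0.001, 0.0]
ft_force: [-0.3, 0.1, -1.0]
width: 0.0255
grip_force: 15.0
t 7.55 pos [0.6331 0.0297 0.1947] psi 58.4 w 0.0255 g 15.0 F [-0.3  0.1 -1. ] q7 -0.9
shift units [ 0.022 -0.007  0.819] turn units -0.007 tilt [-8.e-04 -7.e-04 -1.e+00]
```

```bash
python3 -m crank '0.02 -0.006 0.1 0 -1; 0 0 0.17 0 -1; 0 0 0.17 0 -1; 0 0 0.17 0 -1; 0 0 0.1 0 -1; 0 0 0.04 0 -1; 0 0 0 0 -1'; python3 - <<'E'
from h import *
to(.634,.034,.031,59)
E
```

```text
time: 8.25
ee_pos: [0.6326, 0.0377, 0.0449]
eef_rot: [0.872, 0.49, -0.001, -0.001]
ft_force: [-0.9, -0.4, -1.8]
width: 0.0254
grip_force: 15.0
t 8.25 pos [0.6326 0.0377 0.0449] psi 58.7 w 0.0254 g 15.0 F [-0.9 -0.4 -1.8] q7 -0.98
shift units [-0.012  0.016  0.07 ] turn units -0.004 tilt [-1.6e-03  5.0e-04 -1.0e+00]
```

```bash
python3 -m crank '-0.01 0.016 0.02 0 -1; 0 0 0.02 0 -1; 0 0 0.015 0 -1; 0 0 0.008 0 -1; 0 0 0 0 -1';python3 -m crank '0 0 0.005 0 -1; 0 0 0 0 -1; 0 0 0 0 -1'
```

```text
time: 8.75
ee_pos: [0.635, 0.0331, 0.0329]
eef_rot: [0.872, 0.489, -0.0, -0.0]
ft_force: [-0.0, 0.7, -1.7]
width: 0.0255
grip_force: 15.0
time: 9.05
ee_pos: [0.6352, 0.0331, 0.032]
eef_rot: [0.872, 0.489, 0.0, 0.0]
ft_force: [-0.6, -0.3, -2.3]
width: 0.0255
grip_force: 15.0
```

```bash
python3 -m crank '0 0 0.005 0 -1; 0 0 0 0 -1; 0 0 0 0 -1';python3 -m crank '0 0 0.005 0 -1; 0 0 0 0 -1; 0 0 0 0 -1'
```

```text
time: 9.35
ee_pos: [0.6351, 0.0331, 0.0309]
eef_rot: [0.872, 0.489, -0.0, 0.0]
ft_force: [-0.2, 0.3, -1.8]
width: 0.0252
grip_force: 15.0
time: 9.65
ee_pos: [0.6353, 0.0331, 0.0305]
eef_rot: [0.872, 0.489, 0.0, 0.0]
ft_force: [-2.5, -0.2, 6.6]
width: 0.0256
grip_force: 15.0
```

The force shows contact. Now release, rise, and head back over the pot for a look.

```bash
python3 -m crank '0 0 0 0 -0.3; 0 0 0 0 0; 0 0 0 0 0.3; 0 0 0 0 0.5; 0 0 0 0 0.5; 0 0 -0.03 0 0.5; 0 0 -0.08 0 0.5; 0 0 -0.15 0 0.5; 0 0 -0.2 0 0.5; 0 0 -0.2 0 0.5';python3 -m crank '0 0 -0.24 0 1; 0 0 -0.24 0 1; 0 0 -0.24 0 1; 0.1 -0.1 -0.15 0 1; 0.1 -0.19 0 0 1; 0.1 -0.19 0 0 1; 0.1 -0.19 0 0 1; 0.02 -0.19 0 0 1; 0 -0.1 0 0 1; 0 0 0 0 1'
python3 - <<'E'
from h import *
to(.4394,.2927,.34,59)
s=read_state();c=cams.camera("wrist");cv2.imwrite("pics/w3.png",c["img"]);p=P("wrist",c,s);np.save("w3.npy",p)
print(proj(p,[.485,.305,.115]),proj(p,[.634,.034,.05]))
E
```

```text
time: 10.65
ee_pos: [0.6349, 0.0334, 0.1647]
eef_rot: [0.872, 0.489, 0.0, 0.0]
ft_force: [0.3, 0.1, 0.2]
width: 0.0652
grip_force: 0.0
time: 11.65
ee_pos: [0.5124, 0.2081, 0.3381]
eef_rot: [0.871, 0.492, 0.001, 0.001]
ft_force: [-0.3, -0.2, 0.4]
width: 0.0871
grip_force: 0.0
t 11.65 pos [0.5124 0.2081 0.3381] psi 58.9 w 0.0871 g 0.0 F [-0.3 -0.2  0.4] q7 -1.15
shift units [ 0.174 -0.531 -0.01 ] turn units -0.001 tilt [ 2.6e-03 -2.0e-04 -1.0e+00]
[218.37498564 126.29906814] [398.78146114 225.60316668]
```

View pics/w3.png

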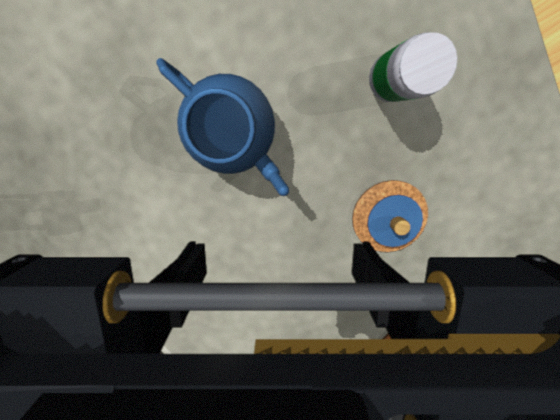

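The lid stands knob up on the mat, with its knob at (400,226) where predicted. The mouth's rim is centred near (218,125), also as predicted. I'll refine the mouth centre by fitting the rim ring in both views, and plan the move to the infuser.

```bash
python3 - <<'E'
from h import *
c=cams.camera("scene");cv2.imwrite("pics/s3.png",c["img"])
t=np.linspace(0,2*np.pi,120)
def ring(p,g,x,y,r,z):
    X=np.c_[x+r*np.cos(t),y+r*np.sin(t),np.full(120,z),np.ones(120)]@p.T;u=(X[:,:2]/X[:,2:]).astype(np.float32)
    return cv2.remap(g,u[:,0],u[:,1],cv2.INTER_LINEAR).mean()
for f,p in(("w3",np.load("w3.npy")),("s3",P("scene"))):
    g=cv2.GaussianBlur(cv2.imread(f"pics/{f}.png"),(3,3),0)[...,0].astype(np.float32)
    b=max((ring(p,g,x,y,.042,.115)-ring(p,g,x,y,.034,.113)+0*x,x,y) for x in np.arange(.470,.5,.001) for y in np.arange(.29,.32,.001));print(f,np.round(b,4))
to(.4875,-.263,.36,23.5)
E
```

```text
w3 [84.5153  0.484   0.306 ]
s3 [56.984  0.485  0.304]
t 11.8 pos [0.5157 0.2041 0.3367] psi 58.5 w 0.0871 g 0.0 F [-0.3  0.3  1.3] q7 -1.15
shift units [-2.065  1.1   -0.116] turn units 0.389 tilt [ 1.2e-03 -5.0e-04 -1.0e+00]
```

```bash
python3 -m crank '-0.2 0.107 0 0 1; -0.2 0.107 0 0 1; -0.2 0.107 0 0 1; -0.2 0.107 0 0 1; -0.2 0.107 0 0 1; -0.2 0.107 0 0 1; -0.2 0.107 0 0 1; -0.2 0.107 0 0 1; -0.2 0.107 0 0 1; -0.2 0.107 0 0 1'|head -1; python3 -m crank '0 0 0 0.09 1; 0 0 0 0.09 1; 0 0 0 0.09 1; 0 0 0 0.09 1; 0 0 0 0.03 1; 0 0 0 0 1; 0 0 0 0 1'|head -1
python3 - <<'E'
from h import *
to(.4875,-.263,.28,23.5)
E
```

```text
time: 12.8
time: 13.5
t 13.5 pos [ 0.489  -0.2488  0.3359] psi 23.5 w 0.0874 g 0.0 F [ 0.2 -0.5  0.2] q7 -0.84
shift units [-0.035  0.062  0.279] turn units 0.0 tilt [-1.e-04  2.e-04 -1.e+00]
```

```bash
python3 -m crank '-0.035 0.062 0 0 1; 0 0 0.14 0 1; 0 0 0.13 0 1; 0 0 0 0 1; 0 0 0 0 1'|head -2
python3 - <<'E'
from h import *
to(.4875,-.263,.201,23.5)
s=read_state();c=cams.camera("wrist");p=P("wrist",c,s);np.save("w4.npy",p)
cv2.imwrite("pics/w4.png",cv2.resize(c["img"][60:290,190:390],None,fx=2.6,fy=2.6))
print(proj(p,[.4875,-.263,.230])-[190,60],proj(p,[.4875,-.263,.198])-[190,60])
E
```

```text
time: 14.0
ee_pos: [0.4874, -0.263, 0.2825]
t 14.0 pos [ 0.4874 -0.263   0.2825] psi 23.5 w 0.0868 g 0.0 F [-0.1 -0.3  0.6] q7 -0.83
shift units [0.    0.    0.407] turn units -0.0 tilt [-3.e-04  0.e+00 -1.e+00]
[ 87.66574937 166.55700314] [ 87.76983439 153.6824388 ]
```

View pics/w4.png

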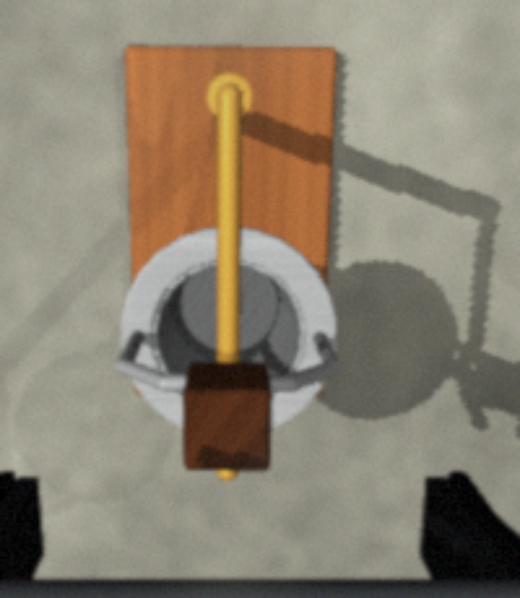

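The knob is square to the jaws and centred at crop (228,430), within 1 px of prediction. The fingers will straddle it cleanly. Descending to grip.

```bash
python3 -m crank '0 0 0.15 0 0.6; 0 0 0.14 0 0.3; 0 0 0.08 0 0.1; 0 0 0.04 0 0.1; 0 0 0 0 -0.2; 0 0 0 0 -0.5; 0 0 0 0 -1; 0 0 0 0 -1; 0 0 0 0 -1; 0 0 0 0 -1' 30; python3 - <<'E'
from h import *
to(.4875,-.263,.234,23.5)
E
```

```text
time: 15.05
ee_pos: [0.4879, -0.2623, 0.2005]
eef_rot: [0.979, 0.203, 0.0, 0.0]
ft_force: [-0.2, -0.3, 3.3]
width: 0.0256
grip_force: 29.9
t 15.05 pos [ 0.4879 -0.2623  0.2005] psi 23.5 w 0.0256 g 29.9 F [-0.2 -0.3  3.3] q7 -0.85
shift units [-0.003  0.003 -0.167] turn units -0.0 tilt [ 8.e-04 -6.e-04 -1.e+00]
```

```bash
python3 -m crank '0 0 -0.02 0 -1; 0 0 -0.04 0 -1; 0 0 -0.05 0 -1; 0 0 -0.04 0 -1; 0 0 -0.02 0 -1; 0 0 0 0 -1; 0 0 0 0 -1' ; python3 - <<'E'
from h import *
to(.4875,-.263,.2355,23.5)
E
```

```text
time: 15.75
ee_pos: [0.4875, -0.2621, 0.2337]
eef_rot: [0.979, 0.203, -0.0, -0.0]
ft_force: [-0.1, 0.0, -2.4]
width: 0.0259
grip_force: 29.9
t 15.75 pos [ 0.4875 -0.2621  0.2337] psi 23.5 w 0.0259 g 29.9 F [-0.1  0.  -2.4] q7 -0.84
shift units [-0.002  0.004 -0.009] turn units -0.0 tilt [-3.e-04  1.e-04 -1.e+00]
```

```bash
python3 -m crank '-0.04 0 0 0 -1; -0.08 0 0 0 -1; -0.11 0 0 0 -1; -0.12 0 0 0 -1; -0.11 0 0 0 -1; -0.07 0 0 0 -1; -0.03 0 0 0 -1; 0 0 0 0 -1' ; python3 - <<'E'
from h import *
to(.4875,-.2621,.36,23.5)
c=cams.camera("scene");cv2.imwrite("pics/s4.png",cv2.resize(c["img"][90:290,120:320],None,fx=2.5,fy=2.5))
E
```

```text
time: 16.55
ee_pos: [0.3841, -0.3072, 0.2339]
eef_rot: [0.979, 0.203, -0.0, 0.0]
ft_force: [-0.4, 1.8, -3.1]
width: 0.0257
grip_force: 29.9
t 16.55 pos [ 0.3841 -0.3072  0.2339] psi 23.4 w 0.0257 g 29.9 F [-0.4  1.8 -3.1] q7 -0.6
shift units [ 0.564 -0.002 -0.631] turn units -0.001 tilt [-3.e-04 -2.e-04 -1.e+00]
```

View pics/s4.png

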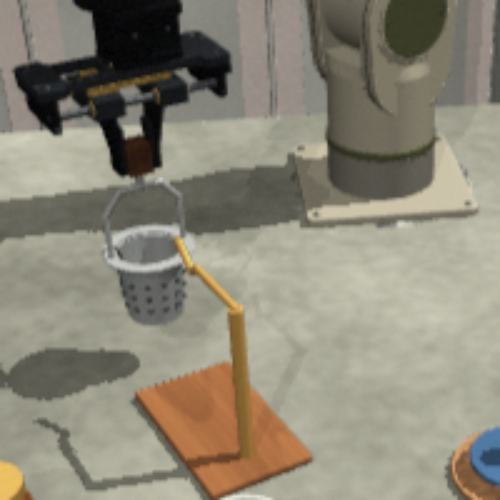

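The infuser is off the hook and hangs straight below the jaws, with its flange out past the hook tip. Lift, then travel to the pot.

```bash
python3 -m crank '0 0 -0.08 0 -1; 0 0 -0.15 0 -1; 0 0 -0.18 0 -1; 0 0 -0.18 0 -1; 0 0 -0.1 0 -1; 0 0 -0.04 0 -1; 0.05 -0.08 0 0 -1; 0.09 -0.14 0 0 -1; 0.12 -0.186 0 0 -1; 0.12 -0.186 0 0 -1'|head -2;python3 -m crank '0.12 -0.186 0 0 -1; 0.12 -0.186 0 0 -1; 0.12 -0.186 0 0 -1; 0.12 -0.186 0 0 -1; 0.12 -0.186 0 0 -1; 0.12 -0.186 0 0 -1; 0.12 -0.186 0 0 -1; 0.12 -0.186 0 0 -1; 0.09 -0.14 0 0 -1; 0.05 -0.08 0 0 -1'|head -2; python3 - <<'E'
from h import *
to(.4845,.305,.36,23.5)
E
```

```text
time: 17.6
ee_pos: [0.4074, -0.1653, 0.3784]
time: 18.6
ee_pos: [0.4716, 0.237, 0.3785]
t 18.6 pos [0.4716 0.237  0.3785] psi 23.7 w 0.0255 g 29.9 F [-0.1 -0.4 -2.7] q7 -1.86
shift units [ 0.196 -0.285  0.093] turn units 0.003 tilt [-0.0023  0.0011 -1.    ]
```

```bash
python3 -m crank '0.08 -0.11 0 0 -1; 0.08 -0.12 0 0 -1; 0.036 -0.055 0.05 0 -1; 0 0 0.13 0 -1; 0 0 0.13 0 -1; 0 0 0.06 0 -1; 0 0 0 0 -1; 0 0 0 0 -1'|head -2; python3 - <<'E'
from h import *
to(.4845,.305,.295,23.5)
E
```

```text
time: 19.4
ee_pos: [0.4863, 0.3013, 0.3066]
t 19.4 pos [0.4863 0.3013 0.3066] psi 23.5 w 0.0257 g 29.9 F [-0.4  0.5 -2.7] q7 -2.03
shift units [-0.001 -0.021  0.058] turn units -0.0 tilt [ 3.e-04  3.e-04 -1.e+00]
```

```bash
python3 -m crank '-0.001 -0.02 0.05 0 -1; 0 0 0 0 -1; 0 0 0 0 -1'|head -2; python3 - <<'E'
from h import *
to(.4845,.305,.295,23.5)
out=[]
for n,b in(("scene",(120,245,365,465)),("side",(290,415,125,285))):
    c=cams.camera(n);p=P(n,c);i=c["img"].copy();t=np.linspace(0,2*np.pi,60)
    s=read_state();x,y,z=s["ee_pos"];o=z-.1705
    for (r,zz,xx,yy,col) in((.048,o+.080,x,y,(0,255,0)),(.029,o,x,y,(0,255,0)),(.039,.115,.4845,.305,(0,0,255))):
        for a in t:
            u=proj(p,[xx+r*np.cos(a),yy+r*np.sin(a),zz]).round().astype(int)
            if 0<=u[1]<420 and 0<=u[0]<560:i[u[1],u[0]]=col
    out.append(cv2.resize(i[b[0]:b[1],b[2]:b[3]],(int(500*(b[3]-b[2])/(b[1]-b[0])*.75),375)))
cv2.imwrite("pics/s5.png",np.hstack(out)); print(np.hstack(out).shape)
E
```

```text
time: 19.7
ee_pos: [0.4845, 0.3048, 0.2961]
t 19.7 pos [0.4845 0.3048 0.2961] psi 23.5 w 0.0259 g 29.9 F [ 0.5 -0.4 -2.8] q7 -2.04
shift units [ 0.    -0.001  0.005] turn units -0.0 tilt [ 1.e-04 -0.e+00 -1.e+00]
(375, 780, 3)
```

View pics/s5.png

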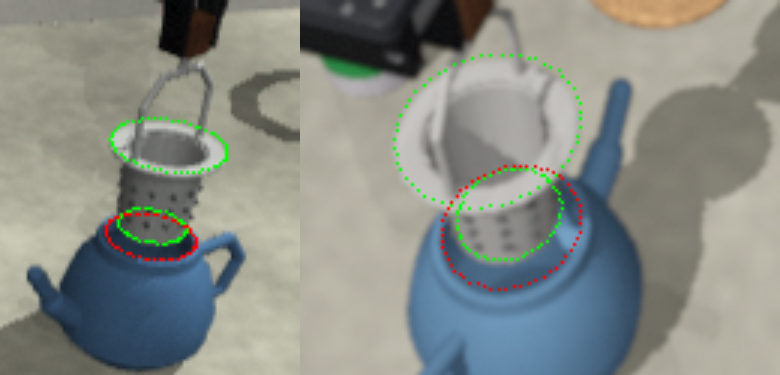

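The predicted outlines lie on the real flange, basket bottom and mouth in both views, so the basket is centred. Lowering it with force checks.

```bash
python3 -m crank '0 0 0.05 0 -1; 0 0 0.06 0 -1; 0 0 0.06 0 -1; 0 0 0.05 0 -1; 0 0 0.03 0 -1; 0 0 0 0 -1'; python3 - <<'E'
from h import *
to(.4845,.305,.2105,23.5)
E
```

```text
time: 20.4
ee_pos: [0.4844, 0.3042, 0.2449]
eef_rot: [0.979, 0.203, -0.001, 0.0]
ft_force: [-0.5, -0.6, -2.6]
width: 0.0259
grip_force: 29.9
t 20.4 pos [0.4844 0.3042 0.2449] psi 23.5 w 0.0259 g 29.9 F [-0.5 -0.6 -2.6] q7 -2.06
shift units [ 0.002 -0.004  0.172] turn units -0.0 tilt [-1.2e-03 -8.0e-04 -1.0e+00]
```

```bash
python3 -m crank '0 -0.003 0.04 0 -1; 0 0 0.05 0 -1; 0 0 0.04 0 -1; 0 0 0.02 0 -1; 0 0 0 0 -1'; python3 -m crank '0 0 0.01 0 -1; 0 0 0 0 -1; 0 0 0 0 -1'
```

```text
time: 20.9
ee_pos: [0.4842, 0.3049, 0.2152]
eef_rot: [0.979, 0.203, -0.0, 0.0]
ft_force: [0.2, 0.1, -2.3]
width: 0.0257
grip_force: 29.9
time: 21.2
ee_pos: [0.4845, 0.3052, 0.2142]
eef_rot: [0.979, 0.203, 0.0, -0.0]
ft_force: [-0.2, 0.6, -2.0]
width: 0.026
grip_force: 29.9
```

```bash
python3 -m crank '0 0 0.01 0 -1; 0 0 0 0 -1; 0 0 0 0 -1'|sed -n '2p;4p'; python3 -m crank '0 0 0.005 0 -1; 0 0 0 0 -1; 0 0 0 0 -1'|sed -n '2p;4p'
```

```text
ee_pos: [0.4844, 0.3051, 0.2119]
ft_force: [0.1, 0.0, -2.8]
ee_pos: [0.4844, 0.3051, 0.2109]
ft_force: [-0.8, 0.4, -1.5]
```

```bash
python3 -m crank '0 0 0.005 0 -1; 0 0 0 0 -1; 0 0 0 0 -1'|sed -n '2p;4p'; python3 -m crank '0 0 0.003 0 -1; 0 0 0 0 -1; 0 0 0 0 -1'|sed -n '2p;4p'
```

```text
ee_pos: [0.4845, 0.3053, 0.2102]
ft_force: [-0.5, 0.2, 1.8]
ee_pos: [0.4845, 0.3055, 0.2101]
ft_force: [-2.5, -0.3, 7.7]
```

Contact came at the expected height, so the flange is on the rim. Release, rise and check.

```bash
python3 -m crank '0 0 0 0 -0.3; 0 0 0 0 0; 0 0 0 0 0.2; 0 0 0 0 0.2; 0 0 0 0 0.2; 0 0 -0.03 0 0.2; 0 0 -0.08 0 0.2; 0 0 -0.12 0 0.2; 0 0 -0.2 0 0.2; 0 0 -0.2 0 0.2';python3 -m crank '-0.15 0 -0.15 0 0.2; -0.1 0.1 -0.1 0 0.2; -0.1 0.1 0 0 0.2; 0 0.2 0 0 0.2; 0 0.2 0 0 0.2; 0 0 0 0 0.2; 0 0 0 0 0.2; 0 0 0 0 0.2'|tail -5
python3 - <<'E'
from h import *
o=[]
for n,b in(("scene",(130,310,290,490)),("side",(240,420,120,320))):
    c=cams.camera(n);i=c["img"].copy();p=P(n,c);t=np.linspace(0,2*np.pi,48)
    for a in t:
        u=proj(p,[.4845+.048*np.cos(a),.305+.048*np.sin(a),.119]).round().astype(int)
        if u[1]<420:i[u[1],u[0]]=(0,255,0)
    o.append(cv2.resize(i[b[0]:b[1],b[2]:b[3]],(400,360)))
cv2.imwrite("pics/end.png",np.hstack(o))
E
```

```text
time: 23.4
ee_pos: [0.4841, 0.305, 0.3379]
eef_rot: [0.979, 0.204, 0.0, -0.0]
ft_force: [0.1, -0.4, 1.2]
width: 0.0527
grip_force: 0.0
ee_pos: [0.4674, 0.1686, 0.3861]
eef_rot: [0.979, 0.204, 0.0, -0.0]
ft_force: [-0.5, -0.1, -0.4]
width: 0.0523
grip_force: 0.0
```

View pics/end.png

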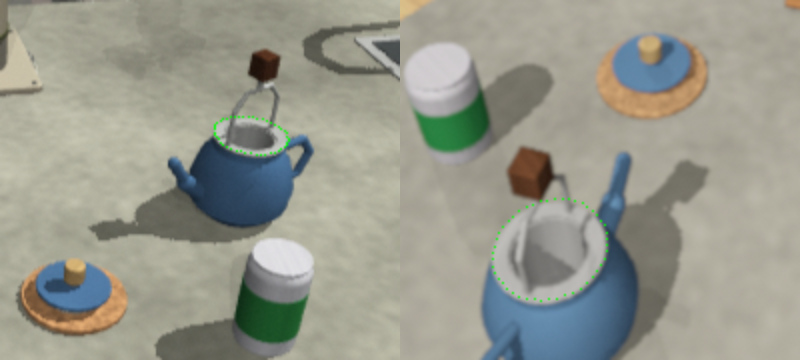

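The flange is flat on the rim: the predicted ring (left picture, centre (251,136)) lies on it in both views. The lid stands upright on the mat at (73,285), and the tin and pot are unmoved.

```bash
python3 -c "
from bench import workorder;print(workorder.close_job())"
```

```text
the job is handed in; nothing more can be done
None
```

The lid stands knob up on the cork mat and the infuser is seated in the teapot with its flange flat on the rim; I handed the job in at about 24 s, with the pot and tin seen in place (mug and honey jar not re-checked at the end).

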